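# Slide the flat bottle opener out of its stand and lay it in the orange dish

### The job

The flat steel bottle opener lies sunk in the channel of the wooden stand, where it cannot be gripped: slide it along the channel until about a third of it sticks out over the open end, without letting it fall onto the credenza top. Then pick it up by the part that sticks out and lay it flat in the orange dish, setting it down rather than dropping it, and let go. Do not push the dish, the glass key jar, the flashlight or the coasters about.

Things in the scene. Friction and masses are not known exactly. Their poses are not given: they have to be found in the camera images.
- stand: Fixed wooden block 270 x 90 mm. Origin: centre of its underside; its x axis runs along the channel, z up. Channel along x, 54 mm wide (y from -27 to +27 mm), floor 60 mm above the origin, between two side strips 18 mm wide whose tops are at 70 mm. Channel is open at the -x end of the block (x = -135 mm) and closed by a 12 mm wall, also 70 mm high, at the +x end (inner face at x = +123 mm). Nothing stands under the overhang beyond the open end.
- stand_edge (a point): Middle of the channel floor's edge at the open end of the stand: stand x = -135 mm, y = 0, 60 mm above the underside. Axes as the stand's.
- opener: Flat steel bar bottle opener, 160 (x) x 42 (y) x 5 (z) mm, about 0.15 kg, square-ended, with a 25 mm through hole centred 55 mm from its middle at its -x end and a small dark dot near the other end. Origin: centre of its underside, balance point within 4 mm of it. Starts flat on the channel floor, its x axis along the stand's x, hole end towards the open end and 5 to 35 mm inside it; behind its other end 60 mm or more of channel is empty.
- opener_hole_end (a point): Middle of the lower edge of the opener's end at its hole (opener x = -80 mm, underside). Axes as the opener's.
- opener_plain_end (a point): The same at its other end (opener x = +80 mm, underside).
- dish: Loose oblong orange ceramic dish, 226 (x) x 126 (y) x 26 (z) mm outside, walls and flat floor 7 mm thick (inside 212 x 112 mm, 19 mm deep), 0.9 kg. Origin: centre of its underside, x along its long side.
- jar: Glass jar with keys, 84 mm across, 85 mm high, loose. Origin: centre of underside. Leave alone.
- flashlight: Matte black flashlight lying on its flat keel, 120 mm long along its x, 36 mm high, loose. Origin: underside near its middle. Leave alone.
- coasters: Stack of round cork coasters, 86 mm across, 26 mm high, loose. Origin: centre of underside. Leave alone.
Things that resemble listed ones, but are neither listed nor needed, are in the scene too. Of the things shaped like the opener, the steel one is meant.

How it is judged:
By the outcome, as a careful person would: the job done as asked, in the order asked, and still so for the second after the job is handed in, with the robot touching nothing.
It also fails if it takes over 61 s, if anything falls off the work surface, if the arm or the gripper's body presses on something with over 40 N, if the wrist force passes 120 N, or if a joint passes its speed limit or range.

### The arm

A 6-joint arm with a two-finger parallel gripper is mounted at the origin on the work surface. World frame = base frame: x ahead of the robot, y to its left, z up, the work surface at z = 0. Lengths are in m, angles in degrees, forces in N, time in s.
With the tool pointing down it reaches from about 0.275 to 0.825 m from the base axis. Payload 5.2 kg.
Tool frame: the origin (TCP) lies on the centre line of the jaws, within the pads' length; the fingertips stand 14 mm ahead of it and the grasp point (between the pads) lies 5 mm behind it; x points along the fingers, y is the direction in which the jaws open and shut, and the axes are right-handed (so a half turn about x gives the same grasp; the last joint's range is limited). The gripper opens to 93 mm and grips with 3 to 60 N. Pads are 15 mm wide; open, the fingers measure 128 mm over their backs; the gripper's body (75 mm by 188 mm) begins 65 mm behind the grasp point.
Start: joints at [53.411, 14.817, 87.949, -0, 77.235, -11.62], TCP at [0.232, 0.499, 0.233] pointing down, gripper open.
Joint ranges: [-179.93, 179.93], [-52.35, 119.4], [10.71, 147.94], [-69.91, 249.91], [12.55, 155.21], [-178.61, 178.61]. Speed limits (degrees/s): [147.25, 147.25, 180, 180, 180, 180].

### API

Orientations are given as [roll, pitch, yaw] about the fixed x, y, z axes, in that order (R = Rz(yaw) Ry(pitch) Rx(roll)).
In Python, from workcell import readout, camera, ctrl gives the robot as it stands.
- The arm moves only by the tool carry_out, never from a script. Its argument "motion" is a list of rows, each a list of 3 entries, a list of its own where there are three numbers: the shift along the tool's x, y, z in m, then the turn, a rotation vector about the tool's x, y, z in degrees, then the finger opening in m, from 0 to 0.093. In form: [[[dx, dy, dz], [ax, ay, az], grip], ...]. A call has 1 to 20 rows; each row shifts and turns the commanded pose from where the row before left it, along the tool's axes as they then stand; what a row does not reach is not made up. A row lasts 1/12 s, in which the tool goes at most 41.7 mm and 7.16 degrees, less where a joint would pass 70% of its speed; a pose out of reach is approached as far as the arm can. A call is refused whole if a number of a shift passes 0.0417 or a number of a turn 7.16, either way. A call with a gripper value outside its range is refused whole. The fingers move at their own pace and stop on an object; "newtons" is the grip in N (left out, the last holds). Time passes only in rows, so rows that do not move let the fingers close. It gives the time, the measured TCP pose, the force and the opening at its end, in the units of the state.
- readout.get_obs(): the state, without advancing time (a new reading comes with each control period).
- camera(name): name is "scene" or "top"; returns a dict with "img" (384x512x3 uint8, red, green, blue), "z_map" (384x512 float32, m along the optical axis (not along the pixel's ray), 0 where there is no reading), "fov_y" (degrees; the focal length in pixels is half the picture's height over the tangent of half this angle, whatever the lens; pixels are square), "cx", "cy" (the principal point, pixels), "pose" (4x4, takes a point from camera to world coordinates). Camera axes: x right, y up, looking along -z (the intrinsics and any distortion apply to the point x, -y, -z); pixel columns grow to the right and rows downward; lengths in m; the calibration is good to about 2 mm. A picture is of the moment at which its call begins.
- ctrl.hand_in(): hands the job in, once; it reports no verdict.
The state is a dict: "t": time; "qpos": joint angles; "qvel": joint speeds; "joint_efforts": joint torques, N m; "ee_pos": TCP position; "eef_rot": TCP orientation; "wrist_force": force on the tool from outside, world axes, zero at the start; "ft_torque": the same for the moment, N m; "finger_gap": opening from 0.0 (shut) to 1.0 (fully open).
Only numpy, scipy, OpenCV 4.12 (cv2) and the standard library are available. Lean on these libraries where they do the work, as an engineer would, in place of code of your own. Each camera call takes 0.05 s, during which the arm holds its last target.

## Working session

There is one attempt and no reset: what is moved stays moved. The work goes in short steps, Python scripts to look and compute and a tool call to move; the robot and the scene stay as the last step left them, time stands still between calls to the robot, and variables do not carry over. Pictures are saved under pics/ and viewed, and the job is handed in when it is done.

Besides the shell and the picture viewer there is one more tool, called as name(argument=value, ...) on one line, values as JSON. carry_out: Moves the arm, as the interface text tells. Its arguments: {"type":"object","properties":{"motion":{"type":"array"},"newtons":{"type":"number"}},"required":["motion"]}

```bash
mkdir -p pics; ls; cat > h.py <<'E'
import numpy as np, cv2
from workcell import readout, camera, ctrl
def K(c):
    f=c["img"].shape[0]/2/np.tan(np.radians(c["fov_y"])/2); return f
def ray(c,u,v):
    f=K(c); d=np.array([(u-c["cx"])/f,-(v-c["cy"])/f,-1.0]); P=np.array(c["pose"]); return P[:3,3],P[:3,:3]@d
def onplane(c,u,v,z):
    o,d=ray(c,u,v); return o+d*(z-o[2])/d[2]
def cloud(c):
    H,W=c["z_map"].shape; f=K(c); u,v=np.meshgrid(np.arange(W),np.arange(H)); z=c["z_map"]
    p=np.stack([(u-c["cx"])/f*z,-(v-c["cy"])/f*z,-z],-1); P=np.array(c["pose"]); return p@P[:3,:3].T+P[:3,3]
def proj(c,p):
    P=np.array(c["pose"]); q=P[:3,:3].T@(np.array(p)-P[:3,3]); f=K(c); return c["cx"]+f*q[0]/-q[2], c["cy"]-f*q[1]/-q[2]
E
python3 - <<'E'
from h import *
import pickle
print(readout.get_obs())
for n in("scene","top"):
    c=camera(n); print(n,{k:v for k,v in c.items() if k not in("img","z_map")}, (c["z_map"]>0).mean())
    pickle.dump(c,open(n+"0.pkl","wb"))
    cv2.imwrite(f"pics/{n}0.png",cv2.resize(c["img"][...,::-1],(800,600),interpolation=cv2.INTER_CUBIC))
E
```

```text
pics
{'t': 0.0, 'qpos': array([ 5.34109427e+01,  1.48592175e+01,  8.80082426e+01, -1.89782199e-03,
        7.72352970e+01, -1.16203865e+01]), 'qvel': array([-0.01331795,  0.0759089 , -0.04124214, -0.04739374,  0.01365277,
        0.02911434]), 'joint_efforts': array([ 1.63150438e-03, -4.37307501e+01, -2.84004718e+01,  7.21204164e-02,
        4.14285064e-02, -1.55526882e-04]), 'ee_pos': array([0.23185585, 0.49818337, 0.23183794]), 'eef_rot': array([-100.58887499,   89.89722621, -125.55712483]), 'wrist_force': array([-0.1673335 ,  0.33295836,  0.3475706 ]), 'ft_torque': array([-0.02484249, -0.04450415, -0.06238285]), 'finger_gap': 0.9963578098272922}
scene {'fov_y': 51.77023941416338, 'cx': 260.8191381353241, 'cy': 193.1242891125832, 'pose': array([[ 0.39021799, -0.78571178,  0.47998638,  1.04218783],
       [ 0.92071394,  0.33074649, -0.2071053 , -0.16229131],
       [ 0.00397126,  0.52274636,  0.85247901,  0.97686189],
       [ 0.        ,  0.        ,  0.        ,  1.        ]])} 0.9959208170572916
top {'fov_y': 55.704663738186866, 'cx': 254.40772854551832, 'cy': 189.4836407318964, 'pose': array([[-0.01145517,  0.98148173, -0.19121296,  0.32046275],
       [-0.99981726, -0.01416924, -0.01283266,  0.05907033],
       [-0.01530437,  0.19103102,  0.98146468,  1.00911347],
       [ 0.        ,  0.        ,  0.        ,  1.        ]])} 0.9958546956380209
```

View pics/scene0.png

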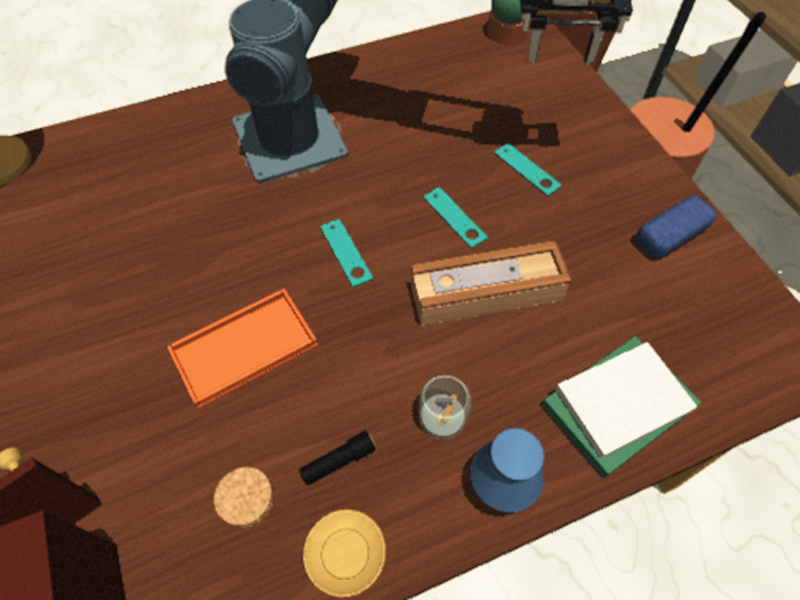

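View pics/top0.png

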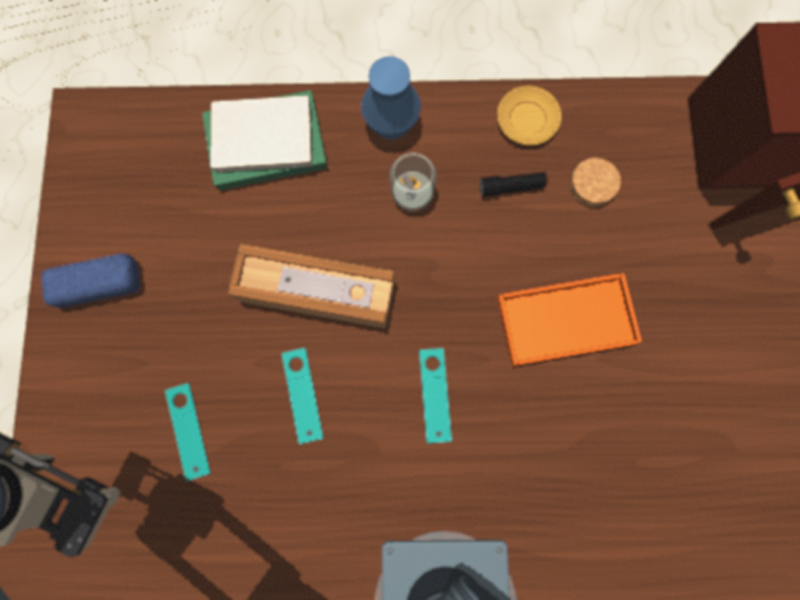

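The steel opener sits in the channel: top view around (328,286), scene view around (477,275). The three teal bars in the top view, at (187,432), (302,396) and (435,396), have the same shape but aren't steel and aren't in the channel. I'll confirm with enlarged crops and measure.

```bash
cat > m.py <<'E'
from h import *
import pickle
for n in("scene","top"):
    c=pickle.load(open(n+"0.pkl","rb")); X=cloud(c); hsv=cv2.cvtColor(c["img"],cv2.COLOR_RGB2HSV)
    # table check
    t=X[(X[...,2]<0.01)&(X[...,2]>-.01)&(np.abs(X[...,1])<.4)]; print(n,"table z",np.median(t[:,2]))
    m=(X[...,2]>0.055)&(X[...,2]<0.08)&(X[...,0]>.3)&(X[...,0]<.65)&(X[...,1]>-.05)&(X[...,1]<.35)
    m=m.astype(np.uint8); nn,l,s,ce=cv2.connectedComponentsWithStats(m)
    for i in range(1,nn):
        if s[i,4]>1500:
            p=X[l==i]; r=cv2.minAreaRect(p[:,:2].astype(np.float32)*1000); print("block",s[i],r, "z pct",np.percentile(p[:,2],[2,20,50,80,98]))
    h,sa,v=[hsv[...,k].astype(int) for k in range(3)]
    st=(l>0)&(sa<60)&(m>0); st=cv2.morphologyEx(st.astype(np.uint8),cv2.MORPH_OPEN,np.ones((2,2)))
    k,l2,s2,_=cv2.connectedComponentsWithStats(st); i=1+np.argmax(s2[1:,4])
    px=np.argwhere(l2==i)[:,::-1]; P=np.array([onplane(c,u,w,.065) for u,w in px]); r=cv2.minAreaRect((P[:,:2]*1000).astype(np.float32)); print("opener",s2[i],r)
    om=(h<14)&(h>4)&(sa>190)&(v>150)&(X[...,2]<.05)&(X[...,2]>-.01); om=om.astype(np.uint8)
    k,l3,s3,_=cv2.connectedComponentsWithStats(om); i=1+np.argmax(s3[1:,4])
    px=np.argwhere(l3==i)[:,::-1]; P=np.array([onplane(c,u,w,.026) for u,w in px]); r=cv2.minAreaRect((P[:,:2]*1000).astype(np.float32)); print("dish",s3[i],r)
    z=X[l3==i][:,2]; print(np.percentile(z,[2,50,98]))
    x0,y0,w,hh=[int(q) for q in s2[np.argmax(s2[1:,4])+1][:4]]
    cr=c["img"][y0-30:y0+hh+30,x0-40:x0+w+40,::-1]; cv2.imwrite(f"pics/{n}_crop.png",cv2.resize(cr,(800,int(800*cr.shape[0]/cr.shape[1])),interpolation=cv2.INTER_CUBIC)); print("crop org",x0-40,y0-30,"scale",800/cr.shape[1],cr.shape)
E
python3 m.py
```

```text
scene table z 4.4063738867339275e-05
block [ 263  155  102   45 2851] ((532.1356201171875, 216.33602905273438), (270.8592834472656, 93.66499328613281), 78.67066955566406) z pct [0.05674647 0.06041959 0.06541756 0.06968473 0.07251804]
opener [277 168  58  20 645] ((527.5956420898438, 193.68136596679688), (158.5335235595703, 43.48966598510742), 78.526123046875)
dish [107 185  96  76 692] ((475.4815979003906, -228.2388916015625), (136.3599395751953, 225.9324951171875), 9.16039752960205)
[0.00038894 0.0163503  0.02828103]
crop org 237 138 scale 5.797101449275362 (80, 138, 3)
top table z 0.00041576342074867156
block [ 149  156  103   51 3382] ((530.0860595703125, 218.93209838867188), (269.62689208984375, 91.00260162353516), 79.00391387939453) z pct [0.0572417  0.06071581 0.0659217  0.07017566 0.07289045]
opener [179 172  61  25 810] ((520.8117065429688, 192.166259765625), (158.31991577148438, 41.34487533569336), 78.11781311035156)
dish [ 319  175   91   59 3491] ((468.49688720703125, -225.40927124023438), (126.77127838134766, 226.53567504882812), 9.206318855285645)
[0.00342629 0.00782979 0.02748047]
crop org 139 142 scale 5.673758865248227 (85, 141, 3)
```

View pics/top_crop.png

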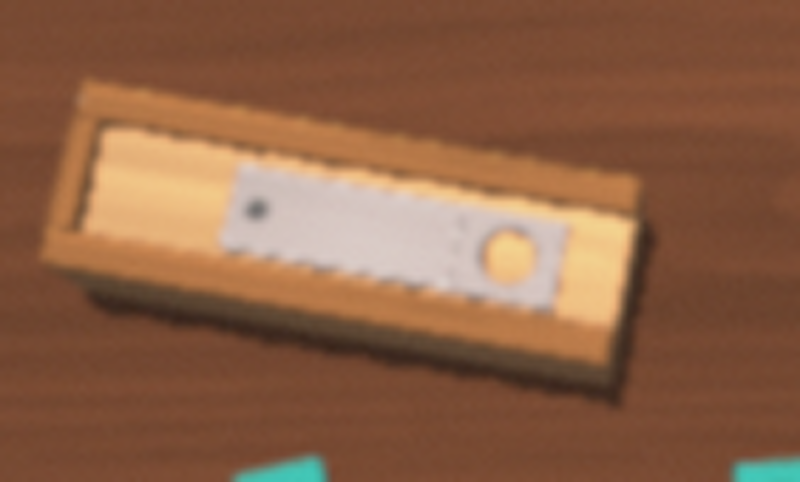

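View pics/scene_crop.png

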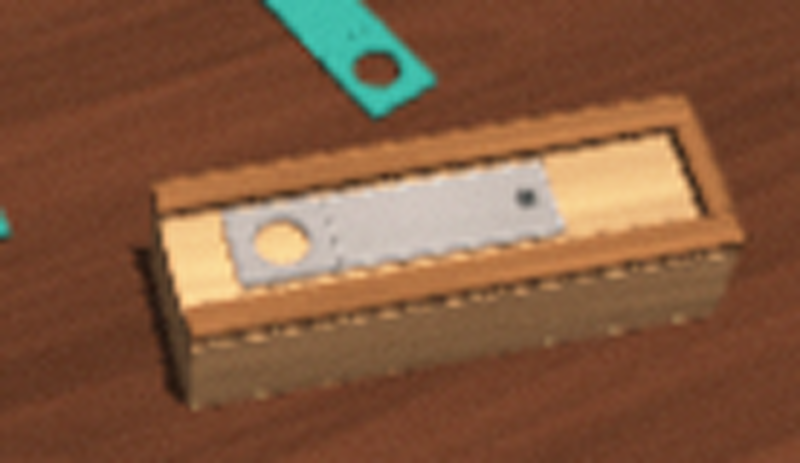

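The crops show the steel bar in the channel. Its hole is towards the open end at (510,257) and its dot is at (257,209). The two views differ by about 6 mm, so I'll look for lens distortion in the depth of the table plane and in matching features.

```bash
cat > d.py <<'E'
from h import *
import pickle
for n in("scene","top"):
    c=pickle.load(open(n+"0.pkl","rb")); X=cloud(c)
    print(n)
    for v in range(20,384,40):
        r=[]
        for u in range(20,512,48):
            q=X[v-6:v+7,u-6:u+7,2].ravel(); q=np.median(q); r.append("%6.1f"%(q*1000) if abs(q)<.05 else "   .  ")
        print(" ".join(r))
    hsv=cv2.cvtColor(c["img"],cv2.COLOR_RGB2HSV).astype(int)
    m=((hsv[...,0]>75)&(hsv[...,0]<95)&(hsv[...,1]>120)&(hsv[...,2]>90)).astype(np.uint8)
    k,l,s,ce=cv2.connectedComponentsWithStats(m)
    for i in range(1,k):
        if s[i,4]>150:
            px=np.argwhere(l==i)[:,::-1]; P=np.array([onplane(c,u,w,.005) for u,w in px]); print("teal",ce[i].round(1),P.mean(0).round(4),cv2.minAreaRect((P[:,:2]*1000).astype(np.float32)), "depthmean",np.median(X[l==i],0).round(4))
E
python3 d.py
```

```text
scene
   .      .      .      .      .      .      0.3   -0.7    .      .      .  
   .      .     -1.7    .      0.1    0.0   -0.5   -0.6    .      .      .  
   1.9   -0.0   -0.1   11.5   10.6    0.2   -0.5    0.1   -0.3    .      .  
  -0.1    0.3    0.1    0.1    1.0   -0.3   -0.4   -0.2   -0.7   44.9    .  
  -0.1   -0.1   -0.1   -0.1   -0.0    0.3    .      .     -0.0   -0.6    .  
   0.1   -0.3    9.2    6.9   -0.2   -0.1   -0.2   -0.0   29.3   -0.4   -0.5
   0.0    0.1    0.0   -0.5   -0.3   -0.0   -0.4   30.0    .     -0.6   -0.4
   .      0.2   -0.1    1.8   21.7   -0.2    .     -0.2   -0.0    .      .  
   .      0.6   -0.1    0.4    9.0   -0.3   -0.2    .      .      .      .  
   .      .      0.2   -0.3   14.2   -0.7    .      .      .      .      .  
teal [336.8 107.2] [0.2836 0.4375 0.005 ] ((284.50921630859375, 437.7442321777344), (161.68711853027344, 43.34138488769531), 16.570755004882812) depthmean [0.2825 0.4374 0.0045]
teal [290.4 137.9] [0.3426 0.2393 0.005 ] ((344.39654541015625, 239.72314453125), (160.56216430664062, 42.30113983154297), 12.190656661987305) dep
[... 813 characters left out ...]
   0.1    0.2
   2.1    0.8    0.8    0.6    0.9    0.4    0.9    0.4    0.3    0.2    0.3
   0.7    0.9    0.8    0.8    0.6   13.8    .      1.0    0.3    1.0    0.3
teal [193.4 254.6] [0.3379 0.2408 0.005 ] ((343.30706787109375, 242.13230895996094), (158.02401733398438, 40.49432373046875), 12.310964584350586) depthmean [0.3363 0.2402 0.0054]
teal [278.3 254.7] [0.335  0.0093 0.005 ] ((340.6822509765625, 9.580740928649902), (157.92140197753906, 40.36030578613281), 3.4935574531555176) depthmean [0.3337 0.0091 0.0054]
teal [120.  277.7] [0.2788 0.4385 0.005 ] ((284.0760498046875, 439.96319580078125), (158.1511993408203, 41.87795639038086), 16.692153930664062) depthmean [0.2775 0.438  0.0055]
```

Both views give flat table depth and agree on the flat teal bars to about 2 mm, so there's no significant distortion. Next I'll tighten the masks for the stand rim, opener and dish.

```bash
cat > m2.py <<'E'
from h import *
import pickle,sys
def cast(c,m,z):
    px=np.argwhere(m)[:,::-1]; return np.array([onplane(c,u,w,z)[:2]*1000 for u,w in px])
def big(m):
    k,l,s,_=cv2.connectedComponentsWithStats(m.astype(np.uint8)); return l==1+np.argmax(s[1:,4])
def run(suffix):
  for n in("scene","top"):
    c=pickle.load(open(n+suffix+".pkl","rb")); X=cloud(c); hsv=cv2.cvtColor(c["img"],cv2.COLOR_RGB2HSV).astype(int); h,s,v=[hsv[...,k] for k in range(3)]
    roi=(X[...,0]>.4)&(X[...,0]<.64)&(X[...,1]>-.02)&(X[...,1]<.38)
    rim=big(roi&(np.abs(X[...,2]-.07)<.004)); P=cast(c,rim,.07); r=cv2.minAreaRect(P.astype(np.float32)); print(n,"rim",np.round(r[0],1),np.round(r[1],1),round(r[2],2))
    ang=np.radians(r[2]); sx=np.array([np.cos(ang),np.sin(ang)]); sy=np.array([-sx[1],sx[0]]); C=np.array(r[0])
    op=big(roi&(s<70)&(X[...,2]>.05)&(X[...,2]<.08)); P=cast(c,op,.065); q=(P-C); a=q@sx; b=q@sy
    print(n,"opener in stand: x %.1f..%.1f y %.1f..%.1f"%(a.min(),a.max(),b.min(),b.max()), cv2.minAreaRect(P.astype(np.float32)), "pix",op.sum(),"medz",np.median(X[op][:,2]))
    d=big((h<16)&(h>3)&(s>170)&(v>110)&(X[...,1]<0)&(X[...,0]>.35)&(X[...,0]<.6)&(X[...,2]>-.005))
    rm=d&(X[...,2]>.018); P=cast(c,rm,.026); r2=cv2.minAreaRect(P.astype(np.float32)); print(n,"dish rim",rm.sum(),np.round(r2[0],1),np.round(r2[1],1),round(r2[2],2))
    P=cast(c,d,.026); r2=cv2.minAreaRect(P.astype(np.float32)); print(n,"dish all",d.sum(),np.round(r2[0],1),np.round(r2[1],1),round(r2[2],2))
if __name__=="__main__": run(sys.argv[1])
E
python3 m2.py 0
```

```text
scene rim [533.2 215.7] [270.1  92.4] 78.76
scene opener in stand: x -103.9..55.1 y -17.7..27.0 ((523.7935791015625, 192.65951538085938), (158.98480224609375, 44.10736846923828), 78.51109313964844) pix 675 medz 0.06466479442895434
scene dish rim 757 [ 473.3 -229.8] [129.7 225.3] 8.98
scene dish all 3941 [ 476.2 -228.4] [142.8 230.8] 9.61
top rim [529.8 219.1] [270.   90.2] 78.86
top opener in stand: x -104.2..54.4 y -19.7..23.7 ((522.9404907226562, 195.04122924804688), (158.5526123046875, 43.039363861083984), 78.64009857177734) pix 858 medz 0.06522950355741708
top dish rim 700 [ 468.6 -226. ] [125.8 226.6] 9.2
top dish all 4021 [ 468.8 -225.3] [130.4 232.1] 9.02
```

```bash
cat > g.py <<'E'
from h import *
from scipy.spatial.transform import Rotation as R
C=np.array([.5315,.2174]); A=np.radians(78.8); SX=np.array([np.cos(A),np.sin(A)]); SY=np.array([-SX[1],SX[0]])
def stand(x,y,z): return np.array([*(C+SX*x/1000+SY*y/1000),z/1000])
def tostand(p): q=(np.array(p[:2])-C)*1000; return np.round([q@SX,q@SY,p[2]*1000],1)
def cur():
    o=readout.get_obs(); return o,np.array(o["ee_pos"]),R.from_euler("xyz",o["eef_rot"],degrees=True)
def target(p,ydir):
    """delta in tool axes to reach p with tool x down, y along +-ydir (nearest)"""
    o,e,r=cur(); M=r.as_matrix(); y=np.array([*ydir,0.]); y/=np.linalg.norm(y)
    if y@M[:,1]<0: y=-y
    x=np.array([0,0,-1.]); T=np.stack([x,y,np.cross(x,y)],1)
    rv=R.from_matrix(M.T@T).as_rotvec(degrees=True)
    print("t %.2f"%o["t"],"tool axes",M.round(3).tolist(),"stand",tostand(e),"z",e[2])
    print("shift (tool now)",((M.T@(np.array(p)-e))*1000).round(1),"mm; turn",rv.round(2), "shift (tool after turn)",((T.T@(np.array(p)-e))*1000).round(1), "F",np.round(o["wrist_force"],2),"q",np.round(o["qpos"],1),"gap",round(o["finger_gap"]*93,1))
E
python3 -c "
from g import *
target(stand(88,2,150),SY)"
```

```text
t 0.10 tool axes [[-0.001, 0.422, 0.907], [-0.001, 0.907, -0.422], [-1.0, -0.002, -0.0]] stand [217.3 348.5 231.9] z 0.23192153156197018
shift (tool now) [ 81.9 -43.  367.3] mm; turn [7.623e+01 5.000e-02 9.000e-02] shift (tool after turn) [ 81.9 346.5 129.3] F [ 0.09 -0.05 -0.24] q [ 53.4  14.9  88.   -0.   77.2 -11.6] gap 92.8
```

carry_out(motion=[[[0, 0, 0], [6.93, 0, 0], 0], [[0, 0, 0], [6.93, 0, 0], 0], [[0, 0, 0], [6.93, 0, 0], 0], [[0, 0, 0], [6.93, 0, 0], 0], [[0, 0, 0], [6.93, 0, 0], 0], [[0, 0, 0], [6.93, 0, 0], 0], [[0, 0, 0], [6.93, 0, 0], 0], [[0, 0, 0], [6.93, 0, 0], 0], [[0, 0, 0], [6.93, 0, 0], 0], [[0, 0, 0], [6.93, 0, 0], 0], [[0, 0, 0], [6.93, 0, 0], 0]], newtons=20)

```text
t: 1.02
ee_pos: [0.232, 0.4984, 0.2322]
eef_rot: [-25.7, 89.9, -127.2]
wrist_force: [0.5, -0.6, -0.1]
finger_gap: 0.263
```

carry_out(motion=[[[0, 0.029, 0.0108], [0, 0, 0], 0], [[0, 0.029, 0.0108], [0, 0, 0], 0], [[0, 0.029, 0.0108], [0, 0, 0], 0], [[0, 0.029, 0.0108], [0, 0, 0], 0], [[0, 0.029, 0.0108], [0, 0, 0], 0], [[0, 0.029, 0.0108], [0, 0, 0], 0], [[0.014, 0.029, 0.0108], [0, 0, 0], 0], [[0.014, 0.029, 0.0108], [0, 0, 0], 0], [[0.014, 0.029, 0.0108], [0, 0, 0], 0], [[0.014, 0.029, 0.0108], [0, 0, 0], 0], [[0.014, 0.029, 0.0108], [0, 0, 0], 0], [[0.012, 0.029, 0.0105], [0, 0, 0], 0], [[0, 0, 0], [0, 0, 0], 0], [[0, 0, 0], [0, 0, 0], 0]])

```text
t: 2.18
ee_pos: [0.5488, 0.3027, 0.1488]
eef_rot: [-61.4, 89.8, -162.8]
wrist_force: [0.2, 0.2, 0.9]
finger_gap: 0.008
```

```bash
cat > pic.py <<'E'
from g import *
import pickle,sys
s=sys.argv[1]
for n in sys.argv[2:]:
    c=camera(n); pickle.dump(c,open(n+s+".pkl","wb")); cr=c["img"][:,:,::-1]
    e=cur()[1]; u,v=proj(c,[e[0],e[1],.065]); u,v=int(u),int(v); y0=max(0,v-75);x0=max(0,u-100)
    cr=cr[y0:y0+150,x0:x0+200]; cv2.imwrite(f"pics/{n}{s}.png",cv2.resize(cr,None,fx=4,fy=4,interpolation=cv2.INTER_CUBIC)); print(n,"org",x0,y0,"tcp px",proj(c,e))
E
python3 -c "
from g import *
target(stand(88,2,100),SY)"; python3 pic.py 1 scene top
```

```text
t 2.18 tool axes [[-0.003, 0.98, -0.197], [-0.001, -0.197, -0.98], [-1.0, -0.003, 0.002]] stand [ 87.   -0.4 148.8] z 0.1488003473379968
shift (tool now) [48.8 -2.2 -1.1] mm; turn [-0.17  0.09  0.17] shift (tool after turn) [48.8 -2.4 -1. ] F [0.22 0.24 0.86] q [18.7 26.3 83.2  0.  70.7 30.1] gap 0.8
scene org 243 94 tcp px (np.float64(349.55048447463093), np.float64(151.22148426074722))
top org 67 99 tcp px (np.float64(158.47903512091807), np.float64(166.7822274898655))
```

View pics/scene1.png

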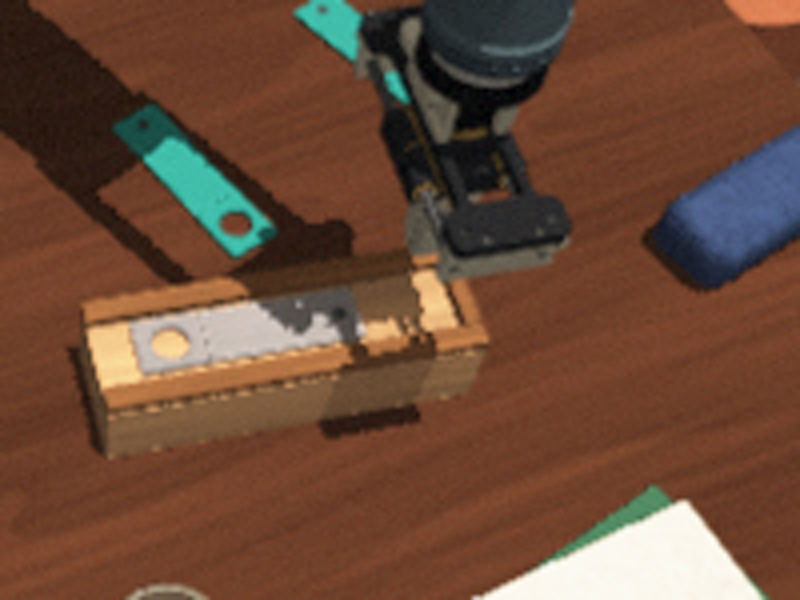

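View pics/top1.png

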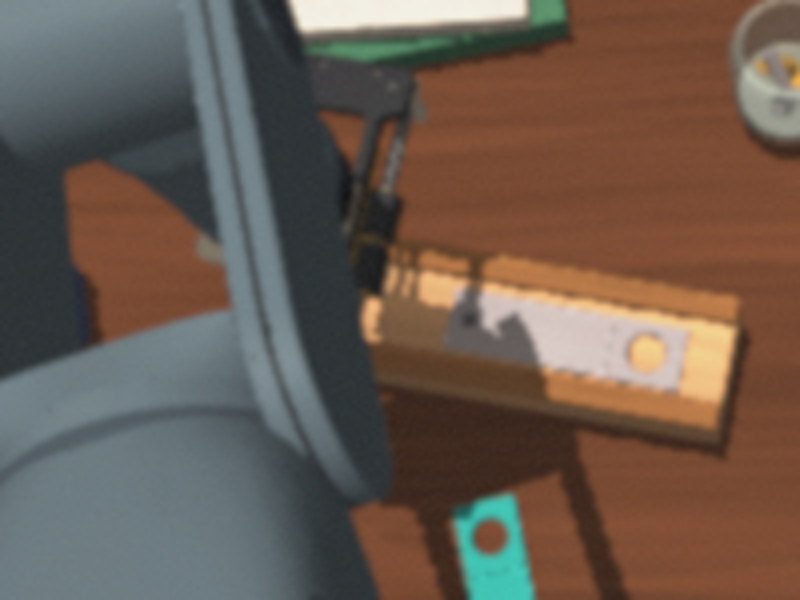

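```bash
python3 -c "
from g import *
import pickle
c=pickle.load(open('scene1.pkl','rb')); o,e,r=cur()
for n,p in dict(tip=[14,0,0],grasp=[-5,0,0],body0=[-70,0,0],bodyp=[-70,94,0],bodym=[-70,-94,0],bpz=[-70,94,37],bpmz=[-70,94,-37],fy=[14,17,0],fyb=[-40,17,0]).items():
  u,v=proj(c,e+r.apply(np.array(p)/1000)); print(n,round((u-243)*4),round((v-94)*4))
X=cloud(c)
for u,v in [(425,225),(420,245),(500,265),(500,225)]: print(u,v,tostand(X[94+v//4,243+u//4]))
"
```

```text
tip 423 240
grasp 429 223
body0 449 158
bodyp 501 279
bodym 402 48
bpz 441 290
bpmz 561 269
fy 431 261
fyb 448 210
425 225 [ 75.5 -15.  177.8]
420 245 [ 77.6 -14.2 155.2]
500 265 [ 88.8 -86.  226. ]
500 225 [ 80.8 -83.1 262.6]
```

The scene view shows the closed fingers at about (425,240), over the empty channel behind the plain end at about (360,310). The projected geometry agrees. Descending.

carry_out(motion=[[[0.012, -0.0012, 0], [0, 0, 0], 0], [[0.012, -0.0012, 0], [0, 0, 0], 0], [[0.012, 0, 0], [0, 0, 0], 0], [[0.012, 0, 0], [0, 0, 0], 0], [[0.01, 0, 0], [0, 0, 0], 0], [[0.006, 0, 0], [0, 0, 0], 0], [[0.003, 0, 0], [0, 0, 0], 0], [[0.003, 0, 0], [0, 0, 0], 0], [[0, 0, 0], [0, 0, 0], 0], [[0, 0, 0], [0, 0, 0], 0]])

```text
t: 3.12
ee_pos: [0.5464, 0.3047, 0.0809]
eef_rot: [121.5, 90.0, 20.3]
wrist_force: [0.2, 0.1, 0.3]
finger_gap: 0.007
```

```bash
python3 -c "
from g import *
target(stand(88,2,75.5),SY)"; python3 pic.py 2 scene
```

```text
t 3.12 tool axes [[0.0, 0.981, -0.194], [0.0, -0.194, -0.981], [-1.0, 0.0, -0.0]] stand [88.5  2.4 80.9] z 0.0809132194276208
shift (tool now) [5.4 0.4 0.5] mm; turn [-0.   -0.01 -0.02] shift (tool after turn) [5.4 0.4 0.5] F [0.24 0.1  0.31] q [18.9 29.9 87.8  0.  62.3 30.1] gap 0.6
scene org 243 94 tcp px (np.float64(344.75045684701576), np.float64(165.84681212662682))
```

View pics/scene2.png

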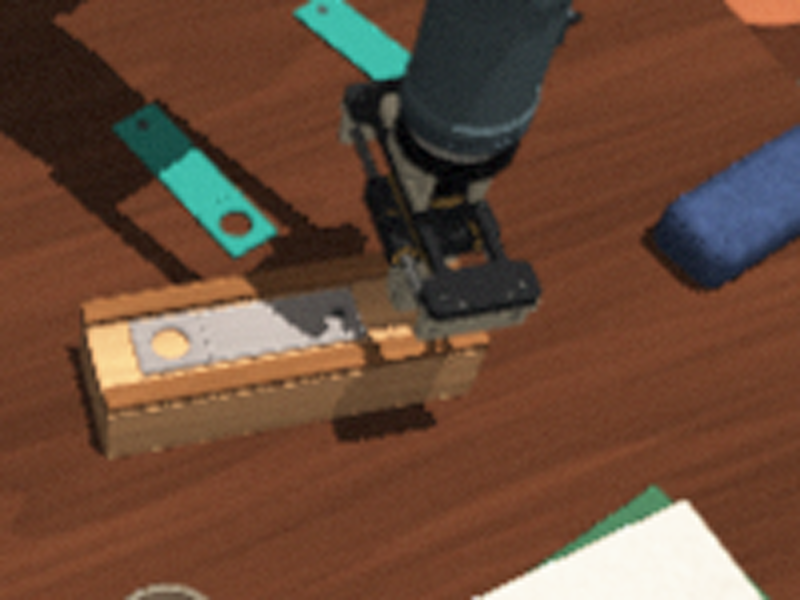

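The fingers at about (400,300) are inside the channel mouth, behind the opener's end at (360,320). I'll probe down gently to find the floor.

carry_out(motion=[[[0.003, 0, 0], [0, 0, 0], 0], [[0.0025, 0, 0], [0, 0, 0], 0], [[0, 0, 0], [0, 0, 0], 0], [[0, 0, 0], [0, 0, 0], 0]])

```text
t: 3.5
ee_pos: [0.5459, 0.3046, 0.075]
eef_rot: [-61.0, 90.0, -162.2]
wrist_force: [-0.1, -0.9, 0.0]
finger_gap: 0.002
```

carry_out(motion=[[[0.0007, 0, 0], [0, 0, 0], 0], [[0, 0, 0], [0, 0, 0], 0], [[0, 0, 0], [0, 0, 0], 0]])

```text
t: 3.75
ee_pos: [0.5461, 0.3047, 0.0745]
eef_rot: [115.4, 90.0, 14.2]
wrist_force: [0.1, -0.1, -0.3]
finger_gap: 0.005
```

carry_out(motion=[[[0.0007, 0, 0], [0, 0, 0], 0], [[0, 0, 0], [0, 0, 0], 0], [[0, 0, 0], [0, 0, 0], 0]])

```text
t: 4.0
ee_pos: [0.5461, 0.3047, 0.0743]
eef_rot: [112.9, 90.0, 11.7]
wrist_force: [-2.4, -0.7, 5.4]
finger_gap: 0.002
```

Floor contact at TCP z of about 0.074 matches the model. I'll raise 1.5 mm and push along tool +z, which is towards the open end.

carry_out(motion=[[[-0.0015, 0, 0], [0, 0, 0], 0], [[0, 0, 0.006], [0, 0, 0], 0], [[0, 0, 0.006], [0, 0, 0], 0], [[0, 0, 0.004], [0, 0, 0], 0], [[0, 0, 0.003], [0, 0, 0], 0], [[0, 0, 0.003], [0, 0, 0], 0], [[0, 0, 0.003], [0, 0, 0], 0], [[0, 0, 0.003], [0, 0, 0], 0], [[0, 0, 0.003], [0, 0, 0], 0], [[0, 0, 0.004], [0, 0, 0], 0], [[0, 0, 0.004], [0, 0, 0], 0], [[0, 0, 0.004], [0, 0, 0], 0], [[0, 0, 0.004], [0, 0, 0], 0], [[0, 0, 0.004], [0, 0, 0], 0], [[0, 0, 0.003], [0, 0, 0], 0], [[0, 0, 0.002], [0, 0, 0], 0], [[0, 0, 0], [0, 0, 0], 0]])

```text
t: 5.42
ee_pos: [0.5351, 0.2492, 0.0753]
eef_rot: [-16.7, 90.0, -117.9]
wrist_force: [1.0, 0.5, -0.9]
finger_gap: 0.002
```

```bash
python3 -c "
from g import *
target(stand(-20,2,75.2),SY)"; python3 pic.py 3 scene; python3 - <<'E'
import sys; sys.path.insert(0,'.')
from h import *
E
```

```text
t 5.42 tool axes [[-0.0, 0.981, -0.195], [-0.0, -0.195, -0.981], [-1.0, -0.0, 0.0]] stand [31.9  2.6 75.3] z 0.07528753299522706
shift (tool now) [ 0.1  0.7 51.9] mm; turn [-0.02  0.01  0.  ] shift (tool after turn) [ 0.1  0.6 51.9] F [ 1.05  0.53 -0.92] q [14.2 27.2 93.5 -0.  59.4 25.4] gap 0.2
scene org 224 97 tcp px (np.float64(324.8847989448615), np.float64(170.32352823924342))
```

View pics/scene3.png

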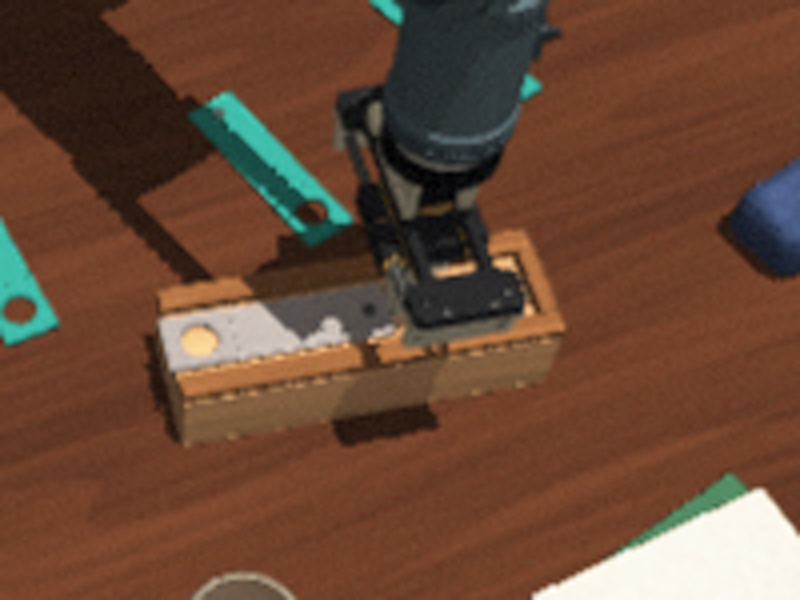

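The opener has slid: its hole end at (165,345) is level with the open edge, with the finger behind its other end. About 53 mm more to go.

carry_out(motion=[[[0, 0, 0.003], [0, 0, 0], 0], [[0, 0, 0.003], [0, 0, 0], 0], [[0, 0, 0.004], [0, 0, 0], 0], [[0, 0, 0.004], [0, 0, 0], 0], [[0, 0, 0.004], [0, 0, 0], 0], [[0, 0, 0.004], [0, 0, 0], 0], [[0, 0, 0.004], [0, 0, 0], 0], [[0, 0, 0.004], [0, 0, 0], 0], [[0, 0, 0.004], [0, 0, 0], 0], [[0, 0, 0.003], [0, 0, 0], 0], [[0, 0, 0.003], [0, 0, 0], 0], [[0, 0, 0.003], [0, 0, 0], 0], [[0, 0, 0.002], [0, 0, 0], 0], [[0, 0, 0.002], [0, 0, 0], 0], [[0, 0, 0.001], [0, 0, 0], 0], [[0, 0, 0], [0, 0, 0], 0]])

```text
t: 6.8
ee_pos: [0.5258, 0.2023, 0.0752]
eef_rot: [-8.2, 90.0, -109.4]
wrist_force: [0.1, 0.0, 0.9]
finger_gap: 0.002
```

```bash
python3 -c "
from g import *
target(stand(-24,2,75.2),SY)"; python3 pic.py 4 scene top; cat > op.py <<'E'
from m2 import *; from g import *
import sys
for n in sys.argv[2:]:
    c=pickle.load(open(n+sys.argv[1]+".pkl","rb")); X=cloud(c); s=cv2.cvtColor(c["img"],cv2.COLOR_RGB2HSV)[...,1]
    m=big((s<75)&(X[...,2]>.055)&(X[...,2]<.075)&(X[...,0]>.4)&(X[...,0]<.62)&(X[...,1]>-.03)&(X[...,1]<.35))
    P=cast(c,m,.065)/1000; S=np.array([tostand([*p,0]) for p in P]); print(n,"opener x %.1f..%.1f y %.1f..%.1f"%(S[:,0].min(),S[:,0].max(),S[:,1].min(),S[:,1].max()),"z med",np.median(X[m][:,2]),m.sum(), cv2.minAreaRect((P*1000).astype(np.float32)))
E
python3 op.py 4 scene top
```

```text
t 6.80 tool axes [[-0.0, 0.981, -0.194], [-0.0, -0.194, -0.981], [-1.0, -0.0, 0.0]] stand [-15.9   2.7  75.2] z 0.07521483905834629
shift (tool now) [0.  0.7 8.1] mm; turn [-0.    0.02  0.  ] shift (tool after turn) [0.  0.7 8.1] F [0.05 0.03 0.94] q [ 9.7 24.9 97.4 -0.  57.7 20.9] gap 0.2
scene org 207 100 tcp px (np.float64(308.14824146607094), np.float64(173.19127886755572))
top org 105 107 tcp px (np.float64(204.57337108183987), np.float64(181.54521658701907))
scene opener x -187.8..-25.0 y -21.5..24.2 z med 0.06478782750763068 707 ((509.2464904785156, 113.32015991210938), (162.92489624023438, 45.27570343017578), 79.39823913574219)
top opener x -184.6..-41.4 y -18.3..25.4 z med 0.06501585326652459 760 ((506.0106506347656, 107.2064437866211), (143.1187286376953, 43.61652374267578), 79.08397674560547)
```

View pics/scene4.png

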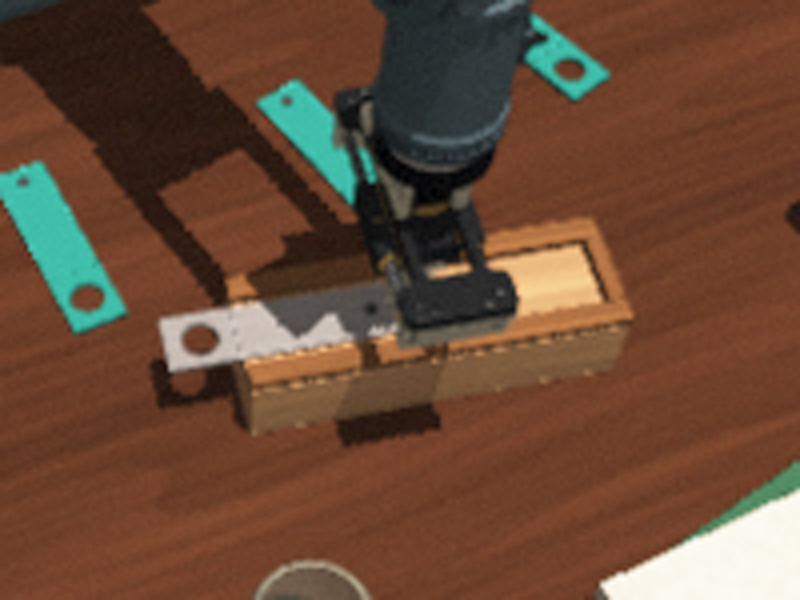

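The opener now overhangs the edge by about 50 mm and lies level: hole end at (165,345), edge at (240,365). I'll give it 3 mm more, back off, rise, open, and move over the overhang.

carry_out(motion=[[[0, 0, 0.002], [0, 0, 0], 0], [[0, 0, 0.001], [0, 0, 0], 0], [[0, 0, 0], [0, 0, 0], 0], [[0, 0, -0.004], [0, 0, 0], 0], [[0, 0, -0.006], [0, 0, 0], 0], [[-0.01, 0, 0], [0, 0, 0], 0], [[-0.015, 0, 0], [0, 0, 0], 0], [[-0.015, 0, 0], [0, 0, 0], 0], [[-0.015, 0, 0], [0, 0, 0], 0.07], [[-0.005, 0, 0.015], [0, 0, 0], 0.07], [[0, 0, 0.02], [0, 0, 0], 0.07], [[0, 0, 0.02], [0, 0, 0], 0.07], [[0, 0, 0.02], [0, 0, 0], 0.07], [[0, 0, 0.02], [0, 0, 0], 0.07], [[0, 0, 0.02], [0, 0, 0], 0.07], [[0, 0, 0.02], [0, 0, 0], 0.07], [[0, 0, 0.01], [0, 0, 0], 0.07], [[0, 0, 0], [0, 0, 0], 0.07], [[0, 0, 0], [0, 0, 0], 0.07]])

```text
t: 8.48
ee_pos: [0.4994, 0.0674, 0.1358]
eef_rot: [127.5, 89.9, 26.2]
wrist_force: [-0.5, 0.5, -0.6]
finger_gap: 0.734
```

```bash
python3 -c "
from g import *
target(stand(-153,2,75),SY)"; python3 pic.py 5 scene top;python3 op.py 5 scene top; python3 m2.py 5
```

```text
t 8.48 tool axes [[0.001, 0.981, -0.196], [0.0, -0.196, -0.981], [-1.0, 0.001, -0.001]] stand [-153.4    2.4  135.8] z 0.1357661237254376
shift (tool now) [60.8  0.3 -0.4] mm; turn [-0.07 -0.03 -0.04] shift (tool after turn) [60.8  0.4 -0.4] F [-0.54  0.53 -0.61] q [ -5.   15.2 102.1   0.   62.7   6.2] gap 68.3
scene org 159 108 tcp px (np.float64(259.5543983413918), np.float64(168.88469367812962))
top org 155 116 tcp px (np.float64(255.3526703429288), np.float64(185.99059226020742))
scene opener x -190.1..-30.2 y -21.8..24.0 z med 0.06488862488395797 548 ((508.7722473144531, 109.59095764160156), (159.68258666992188, 44.34515380859375), 79.7181396484375)
top opener x -106.0..-57.3 y -18.0..25.1 z med 0.06496725139726744 237 ((512.6281127929688, 137.8455352783203), (48.172698974609375, 43.18824005126953), 80.9579849243164)
scene rim [533.4 215.8] [269.8  92.7] 78.84
scene opener in stand: x -188.7..-29.1 y -19.5..24.9 ((509.6410827636719, 109.50718688964844), (159.5612335205078, 43.559932708740234), 79.15682220458984) pix 543 medz 0.06489378266694712
scene dish rim 757 [ 473.4 -229.7] [130.4 225.1] 9.24
scene dish all 3952 [ 475.5 -226.3] [143.9 231.4] 9.05
top rim [543.5 288.7] [128.1  90.2] 78.86
top opener in stand: x -178.2..-129.6 y -19.8..22.8 ((512.8389282226562, 137.80856323242188), (48.14717483520508, 42.821197509765625), 81.05550384521484) pix 233 medz 0.06496770777046634
top dish rim 701 [ 468.6 -225.8] [125.7 226.9] 9.21
top dish all 4022 [ 468.7 -225.5] [130.5 232.4] 9.15
```

View pics/scene5.png

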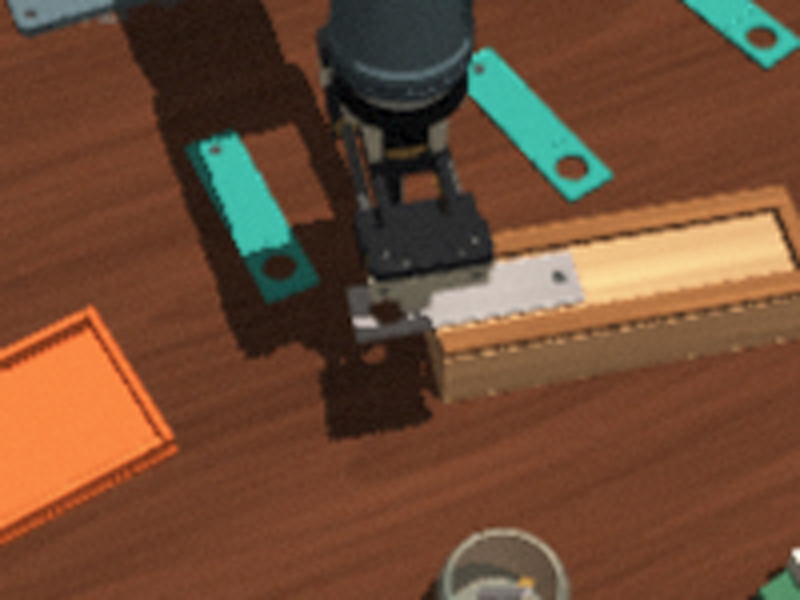

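View pics/top5.png

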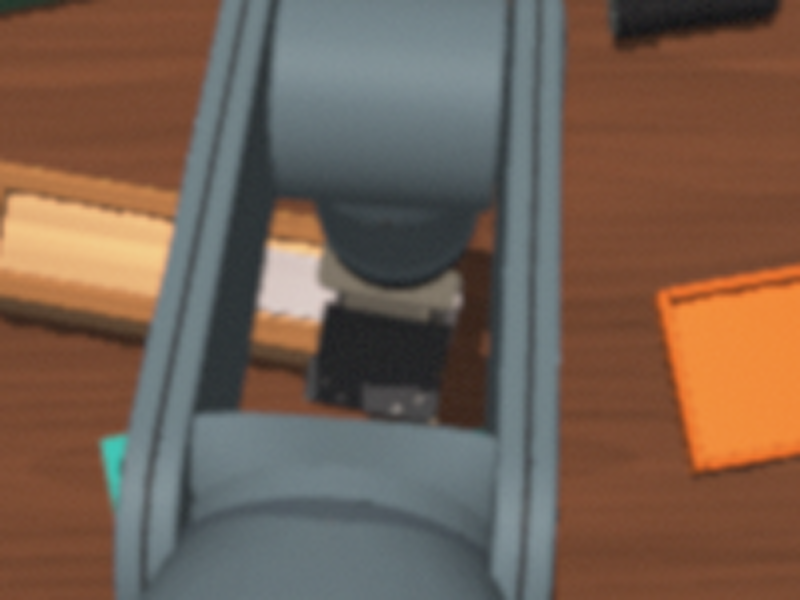

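The opener sits level with about 53 mm overhanging, and the jaws straddle the overhang at stand x of about -153. Going down so the tips are flush with the opener's underside, then gripping.

carry_out(motion=[[[0.012, 0, -0.002], [0, 0, 0], 0.07], [[0.012, 0, 0], [0, 0, 0], 0.07], [[0.012, 0, 0], [0, 0, 0], 0.07], [[0.01, 0, 0], [0, 0, 0], 0.07], [[0.008, 0, 0], [0, 0, 0], 0.07], [[0.005, 0, 0], [0, 0, 0], 0.07], [[0.0024, 0, 0], [0, 0, 0], 0.07], [[0, 0, 0], [0, 0, 0], 0.07], [[0, 0, 0], [0, 0, 0], 0.07]])

```text
t: 9.33
ee_pos: [0.4997, 0.0692, 0.0741]
eef_rot: [99.0, 90.0, -2.2]
wrist_force: [0.1, 0.7, -0.0]
finger_gap: 0.751
```

```bash
python3 -c "
from g import *
target(stand(-151,2,74.4),SY)"; python3 pic.py 6 scene
```

```text
t 9.33 tool axes [[0.0, 0.981, -0.194], [-0.0, -0.194, -0.981], [-1.0, 0.0, -0.0]] stand [-151.5    2.4   74.1] z 0.0740747363255325
shift (tool now) [-0.3  0.4 -0.5] mm; turn [ 0.   -0.   -0.02] shift (tool after turn) [-0.3  0.4 -0.5] F [ 0.11  0.73 -0.02] q [ -4.8  19.8 105.9   0.   54.3   6.4] gap 69.8
scene org 160 108 tcp px (np.float64(260.05829840721566), np.float64(181.79123562076333))
```

View pics/scene6.png

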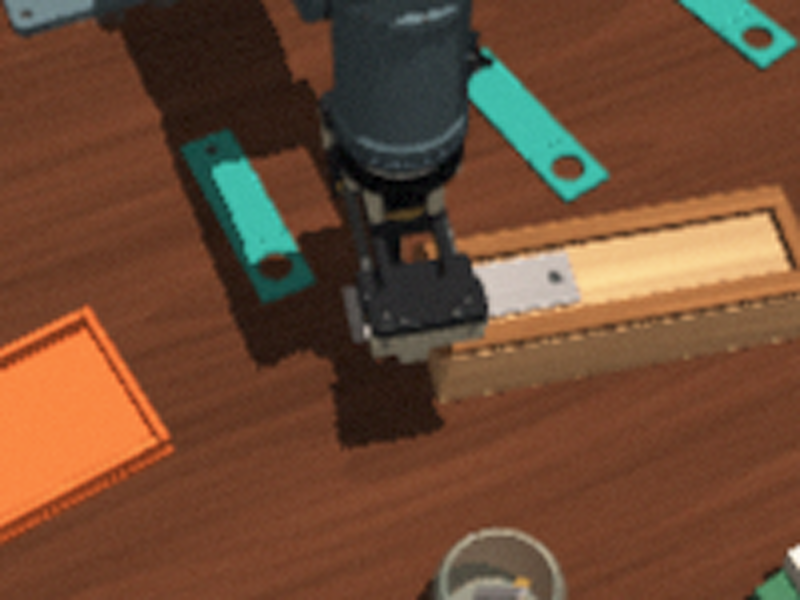

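The jaws straddle the overhang and the opener hasn't moved (dot at (556,277)). Closing.

carry_out(motion=[[[0, 0, 0], [0, 0, 0], 0.055], [[0, 0, 0], [0, 0, 0], 0.048], [[0, 0, 0], [0, 0, 0], 0.035], [[0, 0, 0], [0, 0, 0], 0.035], [[0, 0, 0], [0, 0, 0], 0.035], [[0, 0, 0], [0, 0, 0], 0.035], [[0, 0, 0], [0, 0, 0], 0.035]], newtons=50)

```text
t: 9.97
ee_pos: [0.4996, 0.0692, 0.074]
eef_rot: [88.2, 90.0, -13.0]
wrist_force: [-0.1, 0.0, 1.0]
finger_gap: 0.441
```

carry_out(motion=[[[-0.002, 0, 0], [0, 0, 0], 0.035], [[-0.002, 0, 0], [0, 0, 0], 0.035], [[-0.004, 0, 0], [0, 0, 0], 0.035], [[0, 0, 0], [0, 0, 0], 0.035], [[0, 0, 0], [0, 0, 0], 0.035]])

```text
t: 10.38
ee_pos: [0.4996, 0.0692, 0.0821]
eef_rot: [94.1, 90.0, -7.1]
wrist_force: [0.0, -0.2, -1.1]
finger_gap: 0.439
```

```bash
python3 -c "
from g import *
target(stand(-151,2,74.4),SY)"; python3 pic.py 7 scene
```

```text
t 10.38 tool axes [[0.001, 0.981, -0.194], [-0.0, -0.194, -0.981], [-1.0, 0.001, -0.0]] stand [-151.6    2.5   82.1] z 0.08213584729101614
shift (tool now) [ 7.7  0.5 -0.6] mm; turn [ 0.   -0.   -0.03] shift (tool after turn) [ 7.7  0.5 -0.6] F [ 0.03 -0.23 -1.08] q [ -4.8  19.2 105.4  -0.   55.4   6.4] gap 40.8
scene org 160 108 tcp px (np.float64(260.0191689179165), np.float64(180.13178848223126))
```

View pics/scene7.png

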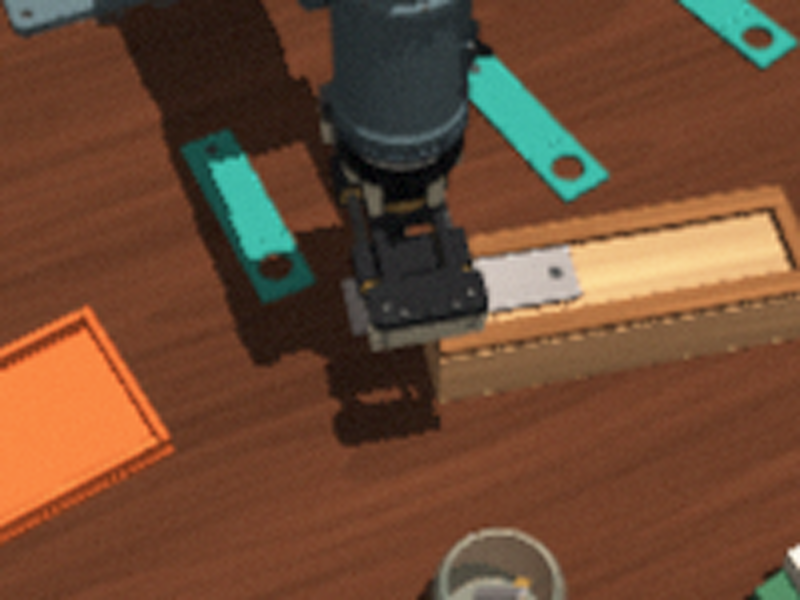

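```bash
cat > tilt.py <<'E'
from m2 import *; from g import *
import sys
c=pickle.load(open("scene"+sys.argv[1]+".pkl","rb")); X=cloud(c); hsv=cv2.cvtColor(c["img"],cv2.COLOR_RGB2HSV); e=cur()[1]
near=(np.linalg.norm(X[...,:2]-e[:2],axis=-1)<.17)
m=big(cv2.morphologyEx((near&(hsv[...,1]<60)&(hsv[...,2]>120)&(X[...,2]>.002)&(X[...,2]<e[2]+.01)&(X[...,1]>e[1]+.03)).astype(np.uint8),cv2.MORPH_OPEN,np.ones((3,3))))
P=X[m]; S=np.array([tostand(p) for p in P]); print(m.sum(),S.min(0),S.max(0))
A_=np.c_[S[:,0]-tostand(e)[0],np.ones(len(S))]; print("top z = a*dx+b",np.linalg.lstsq(A_,S[:,2],rcond=None)[0], "TCP z",e[2]*1000)
E
python3 tilt.py 7
```

```text
301 [-95.6 -22.1  59.5] [-27.7  30.9  75.8]
top z = a*dx+b [-2.04662716e-02  7.30206380e+01] TCP z 81.95929710867722
```

It's lifted level, with about a 1° droop and the grip at 40.8 mm. Lifting clear, then working out the carry to the dish.

carry_out(motion=[[[-0.006, 0, 0], [0, 0, 0], 0.035], [[-0.01, 0, 0], [0, 0, 0], 0.035], [[-0.012, 0, 0], [0, 0, 0], 0.035], [[-0.012, 0, 0], [0, 0, 0], 0.035], [[-0.01, 0, 0], [0, 0, 0], 0.035], [[-0.006, 0, 0], [0, 0, 0], 0.035], [[0, 0, 0], [0, 0, 0], 0.035]])

```text
t: 11.02
ee_pos: [0.5005, 0.0691, 0.1397]
eef_rot: [96.3, 89.8, -4.9]
wrist_force: [-0.3, -0.4, -1.5]
finger_gap: 0.441
```

```bash
cat >> g.py <<'E'
DA=np.radians(99.1); D=np.array([np.cos(DA),np.sin(DA)]); DC=np.array([.471,-.2275])
def dishT(z,off=.043): return np.array([*(DC-off*D),z]), np.array([D[1],-D[0]])
E
python3 -c "
from g import *
target(*dishT(.130))"
```

```text
t 11.02 tool axes [[0.003, 0.981, -0.194], [-0.0, -0.194, -0.981], [-1.0, 0.003, -0.0]] stand [-151.4    1.6  139.7] z 0.1397284422720215
shift (tool now) [  9.7  43.5 337.1] mm; turn [-2.03e+01  1.00e-02 -1.90e-01] shift (tool after turn) [  9.7 -76.1 331.2] F [-0.32 -0.39 -1.53] q [ -4.8  15.  101.7  -0.   63.1   6.4] gap 41.0
```

carry_out(motion=[[[0, 0.001, 0.008], [0, 0, 0], 0.035], [[0, 0.0025, 0.015], [0, 0, 0], 0.035], [[0, 0.003, 0.02], [0, 0, 0], 0.035], [[0, 0.003, 0.022], [0, 0, 0], 0.035], [[0, 0.003, 0.022], [0, 0, 0], 0.035], [[0, 0.003, 0.022], [0, 0, 0], 0.035], [[0, 0.003, 0.022], [0, 0, 0], 0.035], [[0, 0.003, 0.022], [0, 0, 0], 0.035], [[0, 0.003, 0.022], [0, 0, 0], 0.035], [[0, 0.003, 0.022], [0, 0, 0], 0.035], [[0, 0.003, 0.022], [0, 0, 0], 0.035], [[0, 0.003, 0.022], [0, 0, 0], 0.035], [[0, 0.003, 0.022], [0, 0, 0], 0.035], [[0, 0.003, 0.022], [0, 0, 0], 0.035], [[0, 0.002, 0.02], [0, 0, 0], 0.035], [[0, 0.001, 0.015], [0, 0, 0], 0.035], [[0, 0.001, 0.012], [0, 0, 0], 0.035], [[0, 0, 0.005], [0, 0, 0], 0.035]])

```text
t: 12.52
ee_pos: [0.4761, -0.2714, 0.1373]
eef_rot: [-91.6, 90.0, 167.1]
wrist_force: [-0.2, 0.4, -1.4]
finger_gap: 0.441
```

carry_out(motion=[[[0, 0, 0], [-3.3, 0, 0], 0.035], [[0, 0, 0], [-5, 0, 0], 0.035], [[0, 0, 0], [-5, 0, 0], 0.035], [[0, 0, 0], [-4, 0, 0], 0.035], [[0, 0, 0], [-3, 0, 0], 0.035], [[0, 0, 0], [0, 0, 0], 0.035], [[0, 0, 0], [0, 0, 0], 0.035]])

```text
t: 13.1
ee_pos: [0.4766, -0.2692, 0.1377]
eef_rot: [-163.0, 90.0, 116.0]
wrist_force: [0.5, -0.6, -1.1]
finger_gap: 0.439
```

```bash
python3 -c "
from g import *
target(*dishT(.023))"; python3 pic.py 8 scene top; python3 tilt.py 8
```

```text
t 13.10 tool axes [[-0.0, 0.988, 0.157], [0.001, 0.157, -0.988], [-1.0, -0.0, -0.001]] stand [-488.   -40.7  137.7] z 0.13770969532791577
shift (tool now) [114.7   1.1   1. ] mm; turn [-0.06 -0.03  0.01] shift (tool after turn) [114.7   1.    1. ] F [ 0.48 -0.62 -1.13] q [-41.1  19.3  95.9   0.   64.9 -50.2] gap 40.8
scene org 36 144 tcp px (np.float64(128.52295990649895), np.float64(205.29515811983387))
top org 284 123 tcp px (np.float64(394.65696872495323), np.float64(192.98181028073054))
463 [-457.2  -44.3    2.4] [-369.6   98.5  132. ]
top z = a*dx+b [-2.19217781e-02  1.28601715e+02] TCP z 137.80364117759694
```

View pics/scene8.png

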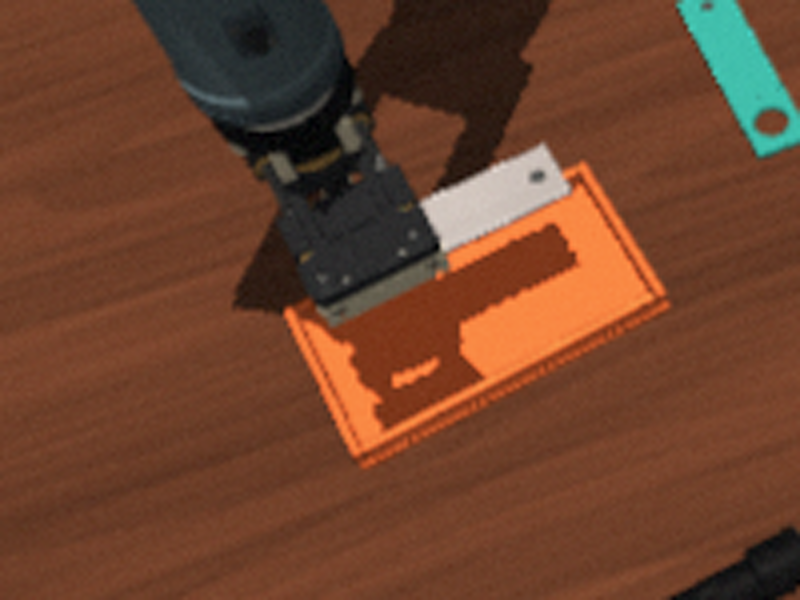

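View pics/top8.png

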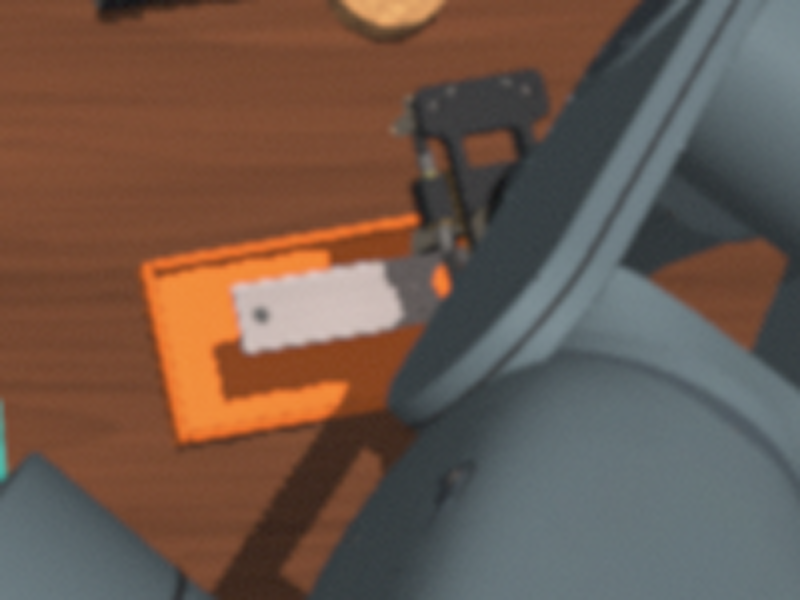

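The opener is parallel to the dish and over its middle. Lowering.

carry_out(motion=[[[0.01, 0, 0], [0, 0, 0], 0.035], [[0.016, 0.001, 0.001], [0, 0, 0], 0.035], [[0.018, 0, 0], [0, 0, 0], 0.035], [[0.018, 0, 0], [0, 0, 0], 0.035], [[0.014, 0, 0], [0, 0, 0], 0.035], [[0.01, 0, 0], [0, 0, 0], 0.035], [[0.008, 0, 0], [0, 0, 0], 0.035], [[0.006, 0, 0], [0, 0, 0], 0.035], [[0.004, 0, 0], [0, 0, 0], 0.035], [[0.003, 0, 0], [0, 0, 0], 0.035], [[0, 0, 0], [0, 0, 0], 0.035], [[0, 0, 0], [0, 0, 0], 0.035]])

```text
t: 14.2
ee_pos: [0.4781, -0.2709, 0.0312]
eef_rot: [40.0, 90.0, -40.9]
wrist_force: [0.3, 0.6, -2.0]
finger_gap: 0.438
```

```bash
python3 -c "
from g import *
target(*dishT(.0211))"; python3 pic.py 9 scene top
```

```text
t 14.20 tool axes [[0.001, 0.987, 0.158], [-0.001, 0.158, -0.987], [-1.0, 0.001, 0.001]] stand [-489.4  -42.4   31.2] z 0.031227417038119334
shift (tool now) [10.1 -0.1 -1. ] mm; turn [-0.    0.03 -0.03] shift (tool after turn) [10.1 -0.1 -0.9] F [ 0.32  0.55 -2.  ] q [-41.2  27.1 101.6   0.   51.2 -50.3] gap 40.8
scene org 35 144 tcp px (np.float64(139.26527551754648), np.float64(225.78502391907955))
top org 285 122 tcp px (np.float64(380.9156863241309), np.float64(199.55294572898703))
```

View pics/scene9.png

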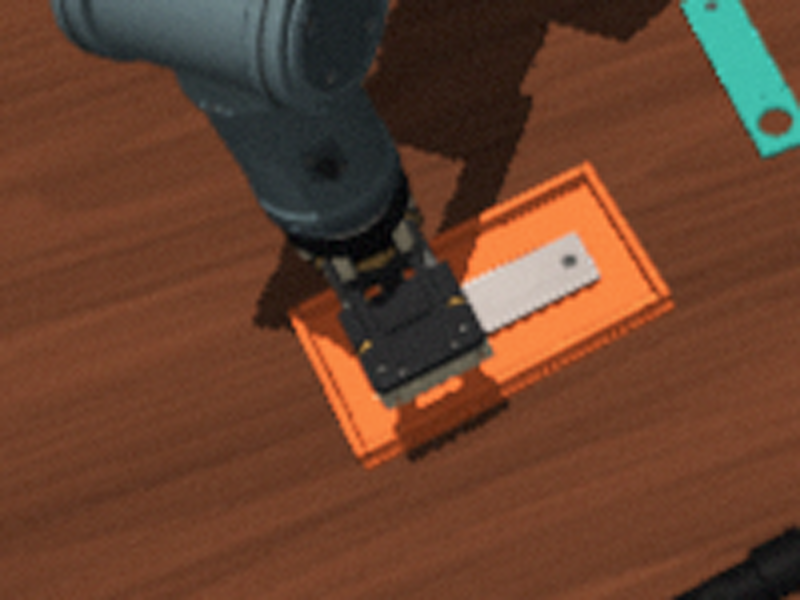

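The opener is inside the walls with room all round. Lowering gently, with force checks.

carry_out(motion=[[[0.003, 0, 0], [0, 0, 0], 0.035], [[0.002, 0, 0], [0, 0, 0], 0.035], [[0.0015, 0, 0], [0, 0, 0], 0.035], [[0, 0, 0], [0, 0, 0], 0.035], [[0, 0, 0], [0, 0, 0], 0.035]])

```text
t: 14.72
ee_pos: [0.4777, -0.2706, 0.0242]
eef_rot: [-139.5, 90.0, 139.6]
wrist_force: [0.3, -0.2, -1.0]
finger_gap: 0.442
```

carry_out(motion=[[[0.001, 0, 0], [0, 0, 0], 0.035], [[0.0005, 0, 0], [0, 0, 0], 0.035], [[0, 0, 0], [0, 0, 0], 0.035], [[0, 0, 0], [0, 0, 0], 0.035]])

```text
t: 15.05
ee_pos: [0.4778, -0.2706, 0.0228]
eef_rot: [-130.0, 90.0, 149.1]
wrist_force: [-0.5, 0.5, -1.3]
finger_gap: 0.437
```

carry_out(motion=[[[0.0005, 0, 0], [0, 0, 0], 0.035], [[0.0005, 0, 0], [0, 0, 0], 0.035], [[0, 0, 0], [0, 0, 0], 0.035], [[0, 0, 0], [0, 0, 0], 0.035]])

```text
t: 15.38
ee_pos: [0.4778, -0.2707, 0.0218]
eef_rot: [178.6, 90.0, 97.7]
wrist_force: [-0.8, 0.1, -0.1]
finger_gap: 0.437
```

carry_out(motion=[[[0.0005, 0, 0], [0, 0, 0], 0.035], [[0, 0, 0], [0, 0, 0], 0.035], [[0, 0, 0], [0, 0, 0], 0.035]])

```text
t: 15.63
ee_pos: [0.4778, -0.2707, 0.0214]
eef_rot: [32.6, 90.0, -48.3]
wrist_force: [-0.1, -0.9, -1.8]
finger_gap: 0.444
```

carry_out(motion=[[[0.0004, 0, 0], [0, 0, 0], 0.035], [[0, 0, 0], [0, 0, 0], 0.035], [[0, 0, 0], [0, 0, 0], 0.035]])

```text
t: 15.88
ee_pos: [0.4779, -0.2707, 0.0213]
eef_rot: [32.9, 90.0, -48.0]
wrist_force: [-0.4, 0.5, 3.2]
finger_gap: 0.439
```

It's touching the dish floor: the z force rose from -1.5 to +3.2 N. Releasing with a small opening, so the fingers stay inside the walls, then going straight up.

carry_out(motion=[[[0, 0, 0], [0, 0, 0], 0.045], [[0, 0, 0], [0, 0, 0], 0.05], [[0, 0, 0], [0, 0, 0], 0.054], [[0, 0, 0], [0, 0, 0], 0.056], [[0, 0, 0], [0, 0, 0], 0.056]])

```text
t: 16.3
ee_pos: [0.4785, -0.2711, 0.0213]
eef_rot: [45.4, 89.9, -35.5]
wrist_force: [2.5, 0.9, 4.0]
finger_gap: 0.599
```

carry_out(motion=[[[-0.002, 0, 0], [0, 0, 0], 0.056], [[-0.004, 0, 0], [0, 0, 0], 0.056], [[-0.008, 0, 0], [0, 0, 0], 0.056], [[-0.012, 0, 0], [0, 0, 0], 0.056], [[-0.02, 0, 0], [0, 0, 0], 0.056], [[-0.025, 0, 0], [0, 0, 0], 0.056], [[-0.03, 0, 0], [0, 0, 0], 0.056], [[-0.03, 0, 0], [0, 0, 0], 0.056], [[-0.03, 0, -0.01], [0, 0, 0], 0.056], [[-0.02, 0, -0.03], [0, 0, 0], 0.056], [[-0.01, 0, -0.04], [0, 0, 0], 0.056], [[0, 0, -0.04], [0, 0, 0], 0.056], [[0, 0, -0.04], [0, 0, 0], 0.056], [[0, 0, -0.04], [0, 0, 0], 0.056], [[0, 0, -0.04], [0, 0, 0], 0.056], [[0, 0, -0.02], [0, 0, 0], 0.056], [[0, 0, 0], [0, 0, 0], 0.056], [[0, 0, 0], [0, 0, 0], 0.056]])

```text
t: 17.8
ee_pos: [0.4362, -0.0132, 0.2125]
eef_rot: [18.4, 90.0, -62.4]
wrist_force: [0.1, -0.6, 0.3]
finger_gap: 0.6
```

```bash
python3 - <<'E'
from m2 import *
print(readout.get_obs()["t"],readout.get_obs()["wrist_force"])
for n in("scene","top"):
    c=camera(n); pickle.dump(c,open(n+"10.pkl","wb")); cv2.imwrite(f"pics/{n}10.png",cv2.resize(c["img"][...,::-1],(800,600),interpolation=cv2.INTER_CUBIC))
    X=cloud(c); hsv=cv2.cvtColor(c["img"],cv2.COLOR_RGB2HSV).astype(int); h,s,v=[hsv[...,k] for k in range(3)]
    reg=(X[...,0]>.36)&(X[...,0]<.6)&(X[...,1]<-.08)&(X[...,1]>-.38)
    o=big(reg&(s<70)&(X[...,2]>.004)&(X[...,2]<.04)); z=X[o]; P=cast(c,o,.012); r=cv2.minAreaRect(P.astype(np.float32)); print(n,"opener",o.sum(),r,"z",np.percentile(z[:,2],[5,50,95]).round(4))
    A=np.c_[z[:,:2],np.ones(len(z))]; print("plane slope",np.linalg.lstsq(A,z[:,2],rcond=None)[0].round(4))
    d=(h<16)&(h>3)&(s>170)&(v>110)&reg&(X[...,2]>.018); d=big(d); r2=cv2.minAreaRect(cast(c,d,.026).astype(np.float32)); print(n,"dish rim",r2)
E
```

```text
17.8 [ 0.14616769 -0.64311078  0.32717448]
scene opener 710 ((471.90338134765625, -228.2467498779297), (40.81928634643555, 157.99771118164062), 8.790716171264648) z [0.0088 0.0118 0.0149]
plane slope [0.0068 0.0013 0.0089]
scene dish rim ((473.0033874511719, -229.74766540527344), (129.6197967529297, 225.15896606445312), 9.282997131347656)
top opener 222 ((477.5821228027344, -271.6806640625), (39.913902282714844, 65.35186004638672), 9.215282440185547) z [0.0089 0.0122 0.015 ]
plane slope [-0.0165 -0.0122  0.0168]
top dish rim ((477.3022766113281, -280.51800537109375), (126.02114868164062, 116.02857208251953), 8.789247512817383)
```

View pics/scene10.png

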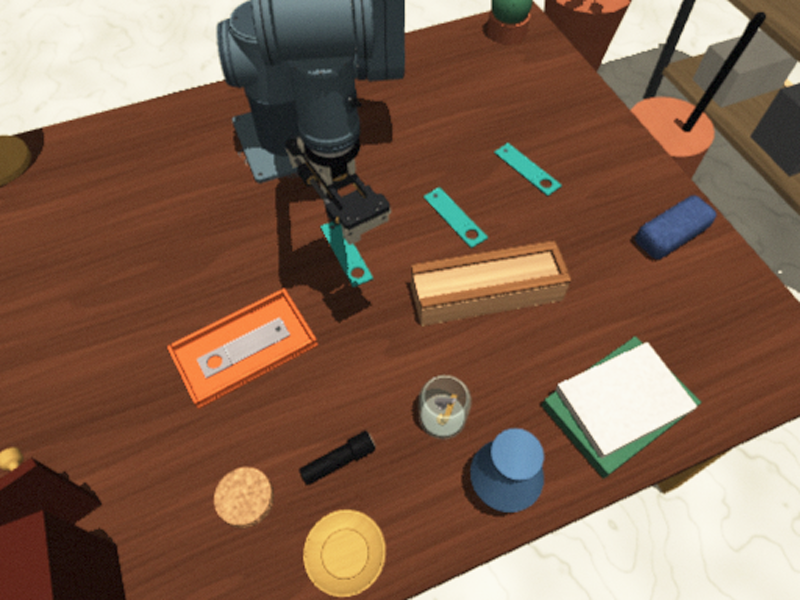

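View pics/top10.png

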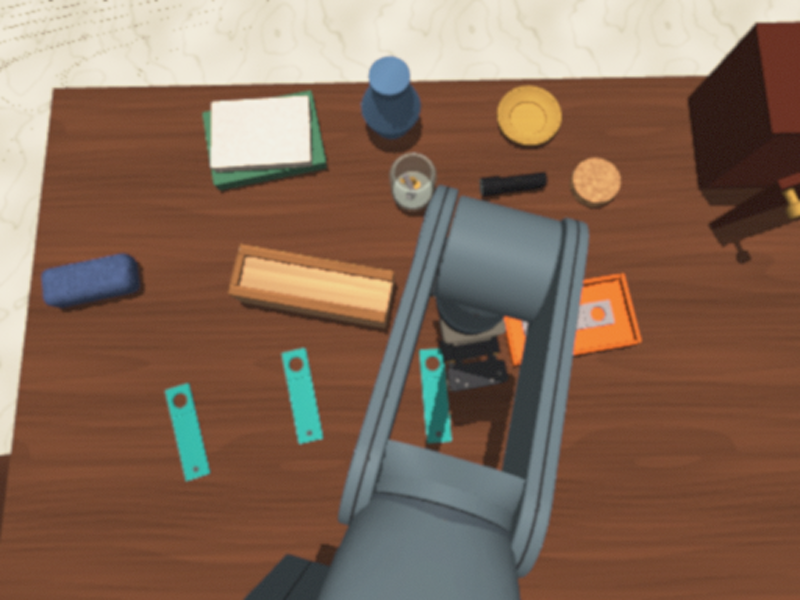

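The opener lies flat in the middle of the dish, in the scene view from its hole at (214,361) to its dot at (279,329). Its top is at 12 mm, as it should be. The dish, jar, flashlight and coasters are where they were, and the robot is clear. Handing in.

```bash
python3 -c "
from h import *
print(ctrl.hand_in())"
```

```text
the job is handed in; nothing more can be done
None
```

The steel opener now lies flat in the orange dish, and I handed the job in at about 18 s of the 61 s allowed. I pushed it along the channel until about 53 mm stuck out over the open end, gripped the overhang and lifted it level. I then lowered it until it touched the dish floor and let go.

**Last checks:**
- **Opener:** its top sits at 12 mm (7 mm dish floor plus 5 mm bar), with no visible tilt. The scene camera puts it within about 2 mm of the dish centre and parallel to its long side.
- **Dish:** by the scene camera, its rim is within 1 mm of where it started.
- **Jar, flashlight and coasters:** they look unmoved in the pictures; I did not measure them.
- **Forces:** wrist force readings stayed below about 6 N, and the arm ended clear of everything.

**What disagreed or was not checked:**
- The two cameras differed by 3 to 5 mm on where the stand and dish are, so I used averages. The clearances were large enough for this.
- In the last top view the arm hid part of the dish and opener, so the final position rests mainly on the scene camera.

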